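# Close the balance's draft shield and tare it

## Robot

A 6-joint arm with a two-finger parallel gripper is mounted at the origin on the work surface. World frame = base frame: x ahead of the robot, y to its left, z up, the work surface at z = 0. Lengths are in m, angles in degrees, forces in N, time in s.
With the tool pointing down it reaches from about 0.25 to 0.8 m from the base axis. Payload 3.9 kg.
Tool frame: the origin (TCP) lies at the very end of the fingers, on their centre line; the grasp point (between the pads) lies ctrl.tcp_to_grasp behind it (ctrl.tcp_to_grasp is the distance from the TCP to the grasp point, in m); z points along the fingers, y is the direction in which the jaws open and shut (so a half turn about z gives the same grasp; the last joint's range is limited). The gripper opens to 85 mm and grips with 20 to 120 N. Pads are 22 mm wide; open, the fingers measure 114 mm over their backs; the gripper's body (76 mm by 85 mm) begins 54 mm behind the grasp point. The pads swing forward as they close: fully open they stand 13 mm farther back than shut.
Start: joints at [69.672, 14.897, -7.913, 67.191, 0, 90], TCP at [0.182, 0.492, 0.231] pointing down, gripper open.
Joint ranges: [-159.42, 159.42], [-47.68, 98.78], [-73.54, 78.23], [-108.79, 121.32], [-90, 84.71], [-180, 180]. Speed limits (degrees/s): [147.25, 147.25, 180, 180, 180, 180].

## Interface

Orientations are given as a 3x3 rotation matrix whose columns are the frame's x, y, z axes.
In Python, from cell import ctrl, cams gives the robot as it stands.
- The arm moves only by the shell command python3 -m jog 'ROWS' [OPENING] [FORCE]. ROWS is text: rows parted by semicolons, each of 4 numbers parted by spaces: the shift along the tool's x, y, z in m, then the turn about the tool's z in degrees. In form: dx dy dz yaw; .... A call has 1 to 20 rows; each row shifts and turns the commanded pose from where the row before left it, along the tool's axes as they then stand; what a row does not reach is not made up. A row lasts 1/12 s, in which the tool goes at most 41.7 mm and 7.16 degrees, less where a joint would pass 70% of its speed; a pose out of reach is approached as far as the arm can. A call is refused whole if a number of a shift passes 0.0417 or a number of a turn 7.16, either way. A call with a gripper value outside its range is refused whole. OPENING is the finger opening in m, from 0 to 0.0854, set as the call begins (- or left out, the last holds). The fingers move at their own pace and stop on an object; FORCE is the grip in N (left out, the last holds). Time passes only in rows, so rows that do not move let the fingers close. It gives the time, the measured TCP pose, the force and the opening at its end, in the units of the state.
- ctrl.sense(): the state, without advancing time (a new reading comes with each control period).
- cams.get_image(name): name is "side" or "top" or "wrist"; returns the picture (400x640x3 uint8, red, green, blue); there is no depth.
- cams.camera_params(name): a dict with "mtx" (3x3 intrinsics, pixels), "R" (3x3) and "t" (3): a world point X has camera coordinates R X + t; the wrist camera has in their place "T_tool_cam" (4x4, takes a point from camera to tool coordinates, whose origin is the TCP and whose axes are the flange's). Camera axes: x right, y down, z forward; pixel columns grow to the right and rows downward; lengths in m; the calibration is good to about 2 mm. A picture is of the moment at which its call begins: read the wrist's pose just before it. camera_params takes no time and is no camera call.
- ctrl.job_done(): hands the job in, once; it reports no verdict.
The state is a dict: "time": time; "joints": joint angles; "qd": joint speeds; "joint_torque": joint torques, N m; "tool_pos": TCP position; "eef_rot": TCP orientation; "contact_force": force on the tool from outside, world axes, zero at the start; "wrist_torque": the same for the moment, N m; "width": finger opening in m.
Only numpy, scipy, OpenCV 4.12 (cv2) and the standard library are available. Lean on these libraries where they do the work, as an engineer would, in place of code of your own. Each camera call takes 0.05 s, during which the arm holds its last target. There are 200 camera calls.

## Task

The laboratory balance is to be tared with the empty dish standing on its pan. With the fingertips, gently push the three glass panels of its draft shield (left side, right side and top) fully shut, in any order; only then press the wide tare key in the middle of the keypad, and no other key, and let it spring back. Pick nothing up, leave the dish standing where it is on the pan, and do not disturb the things lying around the balance.

Things in the scene. Friction and masses are not known exactly. Their poses are not given: they have to be found in the camera images.
- balance: White laboratory balance fixed to the table, 360 mm deep (x), 209 mm wide (y; 239 over the grip bars), 251 mm high (272 over the top grip). Origin: on the table under its middle. x points from its front (keypad, facing the robot) to its back, y to the left, z up. x -175 to -65: low terminal with keys; -65 to 85: glass chamber with fixed front pane; 85 to 185: rear tower, 244 mm high.
- pan_center (a point): Centre of the top of the steel weighing pan, a disc of 90 mm diameter in the chamber, 86 mm above the table, at x = 12, y = 0 mm of the balance. The chamber's left, right and top glass panels are sliding: straight back along the balance's +x to open, forward along -x to shut.
- panel_left (a joint): Opening of the left (+y) glass panel in m: 0 fully shut (a rigid stop), growing as it slides back along the balance's +x, at most 0.110. Its outer glass face is at y = 97.5 mm of the balance (plastic edge strips at 99). It slides with about 1.2 N of friction and stays where it is left.
- panel_right (a joint): Opening of the right (-y) glass panel in m, mirror image of the left one: outer glass face at y = -97.5 mm, 0 fully shut, at most 0.110, same friction.
- panel_top (a joint): Opening of the top glass panel in m: 0 fully shut (a rigid stop), growing as it slides back along the balance's +x over the rear tower, at most 0.110. The upper face of its glass is 248.5 mm above the table (edge strip 250.5), between aluminium guides at y = +-88 mm that reach 251 mm; same friction.
- grip_left (a point): Middle of the outer face of the black upright grip bar on the left panel. The bar is 12 mm thick along x, stands out 22 mm from the glass along +y (this point is at its outer end) and is 60 mm tall, 175 to 235 mm above the table. It moves with the panel; shut, this point is at x = -50, y = 119.5, z = 205 mm of the balance. Axes as the balance's.
- grip_right (a point): The same point on the right panel's grip bar, which stands out along -y; shut, it is at x = -50, y = -119.5, z = 205 mm of the balance.
- grip_top (a point): Middle of the upper face of the black grip bar on the top panel. The bar is 12 mm thick along x, 70 mm long along y and stands 23 mm up from the glass (to 271.5 mm above the table). It moves with the panel; shut, this point is at x = -45, y = 0, z = 271.5 mm of the balance. Axes as the balance's.
- tare_key (a joint): Travel of the wide tare key in m: 0 released, 0.004 fully down. It counts as pressed beyond 0.0025. It springs back by itself; fully down takes about 3.5 N.
- tare_key_face (a point): Centre of the upper face of the wide white tare key, 64 mm (y) by 18 mm (x), in the middle of the key row at x = -142 mm of the balance, 56 mm above the table. The face stands 6 mm above the grey sloping terminal; its z axis is the outward normal, leaning 0.154 rad from vertical towards the front. Pressed against z.
- small_key_left (a joint): Travel in m of the small square key (20 by 18 mm) 72 mm to the left (+y) of the tare key; 0 released, 0.004 down. Not to be pressed.
- small_key_right (a joint): Travel in m of the like small key 72 mm to the right (-y) of the tare key. Not to be pressed.
- dish: Small white porcelain weighing dish, 52 mm across the rim, 16 mm high, standing loose on the balance's pan inside the chamber. Origin at the centre of its underside.
- bottle: White plastic bottle, 68 mm diameter, 190 mm high, standing to the left of the balance. Origin at the centre of its underside.
- jar: Amber glass jar with black cap, 48 mm diameter, 65 mm high, standing to the left of the balance. Origin at the centre of its underside.
- brush: Brush with a wooden handle, 170 mm long, lying to the right of the balance. Its x axis runs from the handle to the bristles; origin near the middle, on the table.
- sherd: Curved terracotta potsherd, about 85 by 80 mm and 20 mm high, lying hollow side down to the right of the balance. Origin at the centre of its underside.

How it is judged:
By the outcome, as a careful person would: the job done as asked, in the order asked, and still so for the second after the job is handed in, with the robot touching nothing.
It also fails if it takes over 61 s, if anything falls off the work surface, if the arm or the gripper's body presses on something with over 40 N, if the wrist force passes 120 N, or if a joint passes its speed limit or range.

## Working session

There is one attempt and no reset: what is moved stays moved. The work goes in short steps, Python scripts to look and compute and a shell command to move; the robot and the scene stay as the last step left them, time stands still between calls to the robot, and variables do not carry over. Pictures are saved under pics/ and viewed, about 8 in all and at most 12, crops included, and the job is handed in when it is done.

```bash
mkdir -p pics; python3 - <<'E'
from cell import ctrl,cams
import cv2,numpy as np
s=ctrl.sense();print(s['time'],s['tool_pos'],s['eef_rot'],s['width'],ctrl.tcp_to_grasp)
for n in('side','top'):
    cv2.imwrite(f'pics/{n}0.png',cams.get_image(n)[:,:,::-1]);p=cams.camera_params(n);print(n,p['mtx'],-p['R'].T@p['t'],p['R'])
print(cams.camera_params('wrist'))
E
```

```text
0.0 [0.18213831 0.49164074 0.230444  ] [[-9.37728080e-01  3.47369488e-01 -6.97082771e-04]
 [ 3.47370187e-01  9.37726164e-01 -1.89586624e-03]
 [-4.89333184e-06 -2.01995278e-03 -9.99997960e-01]] 0.08532408185046632 0.0187
side [[464.03668089   0.         319.72926458]
 [  0.         464.03668089 200.75113535]
 [  0.           0.           1.        ]] [ 0.67491836 -0.30899758  1.31112677] [[ 0.9483303   0.31722006 -0.00640882]
 [ 0.30074686 -0.90515292 -0.30041556]
 [-0.1010988   0.28296575 -0.95378688]]
top [[483.87315721   0.         320.8504985 ]
 [  0.         483.87315721 195.37302029]
 [  0.           0.           1.        ]] [0.45098901 0.0457741  1.44846441] [[-0.00175519 -0.99998161 -0.00580571]
 [-0.99661601  0.00222633 -0.08216795]
 [ 0.08217937  0.00564184 -0.99660159]]
{'mtx': array([[328.34957255,   0.        , 320.11857351],
       [  0.        , 328.34957255, 194.17928654],
       [  0.        ,   0.        ,   1.        ]]), 'T_tool_cam': array([[ 2.99253433e-04, -9.60763968e-01, -2.77367100e-01,
         7.14979187e-02],
       [ 9.99999734e-01,  4.72089933e-04, -5.56351653e-04,
         1.06411052e-03],
       [ 6.65464838e-04, -2.77366860e-01,  9.60763853e-01,
        -1.42099417e-01],
       [ 0.00000000e+00,  0.00000000e+00,  0.00000000e+00,
         1.00000000e+00]])}
```

View pics/top0.png

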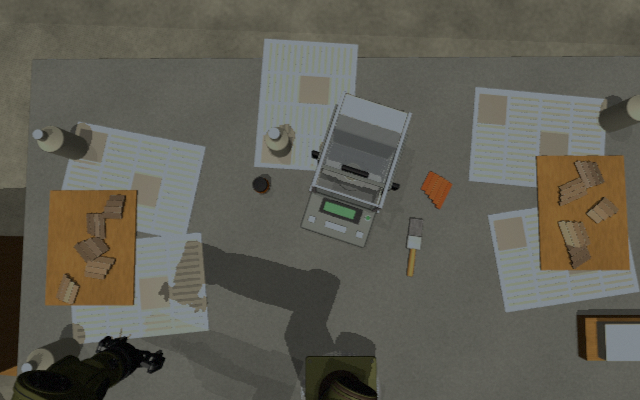

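View pics/side0.png

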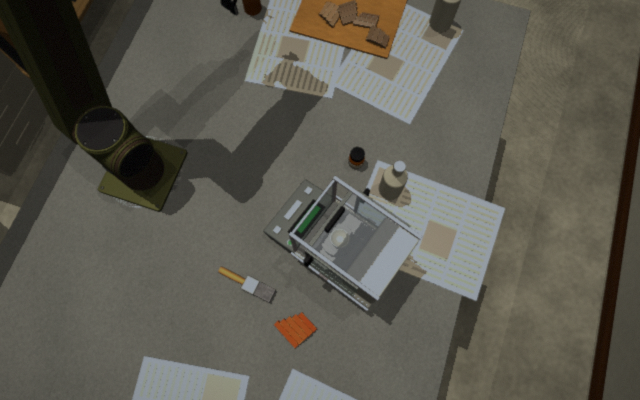

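Top view: the balance is at about (355,170), its keypad facing the robot and slightly right. The grips are at about (316,154) left, (395,186) right and (355,170) top; the tare key is near (335,228). The bottle (278,140) and jar (262,184) are on the left, the brush and sherd on the right. I'll zoom in next.

```bash
python3 - <<'E'
import cv2,numpy as np
a=cv2.imread('pics/top0.png')[85:255,290:420]; b=cv2.imread('pics/side0.png')[170:315,255:425]
a=cv2.resize(a,None,fx=3.5,fy=3.5,interpolation=cv2.INTER_CUBIC);b=cv2.resize(b,None,fx=2,fy=2,interpolation=cv2.INTER_CUBIC)
c=np.zeros((600,800,3),np.uint8);c[:a.shape[0],:a.shape[1]]=a;c[:b.shape[0],460:460+b.shape[1]]=b
cv2.imwrite('pics/crop.png',np.clip(c*1.3,0,255).astype(np.uint8))
E
```

```text
(no output)
```

View pics/crop.png

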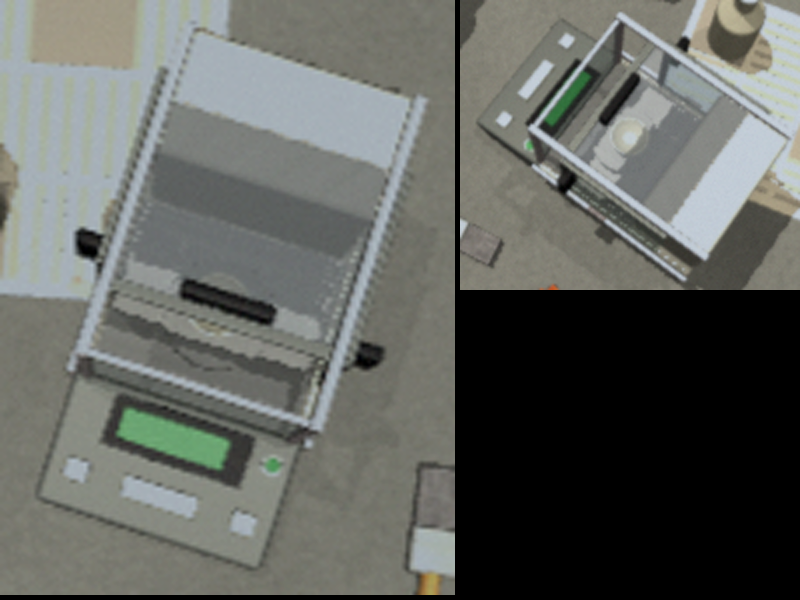

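```bash
cat > geo.py <<'E'
import numpy as np
from cell import cams
P={n:cams.camera_params(n) for n in('side','top')}
def ray(n,uv,z):
    p=P[n];c=-p['R'].T@p['t'];d=p['R'].T@np.linalg.solve(p['mtx'],[*uv,1]);return c+d*(z-c[2])/d[2]
T=lambda x,y:(290+(x+.5)/3.5-.5,85+(y+.5)/3.5-.5)
S=lambda x,y:(255+(x-460+.5)/2-.5,170+(y+.5)/2-.5)
E
python3 - <<'E'
from geo import *
kt=[ray('top',T(*p),.056) for p in((77,469),(159,497),(243,524))]
ks=[ray('side',S(*p),.056) for p in((567,41),(535,79),(504,119))]
rt=[ray('top',T(*p),.251) for p in((193,27),(422,98),(74,368),(318,430))]
rs=[ray('side',S(*p),.251) for p in((785,135),(706,255),(621,16),(536,128))]
print(np.round(kt,4),'\n',np.round(ks,4));print(np.round(rt,4));print(np.round(rs,4))
for k in(kt,ks):
    d=k[0]-k[2];print('keyyaw',np.degrees(np.arctan2(-d[0],d[1])),np.linalg.norm(d))
yaw=None
B=[];W=[]
for k in(kt,ks):
    B+=[(-142,72),(-142,0),(-142,-72)];W+=[q[:2] for q in k]
for r in(rt,rs):
    pass
B=np.array(B)/1e3;W=np.array(W)
# long axis from rails
for r in(rt,rs):
    d=r[0]-r[2];e=r[1]-r[3];print('rail yaw',[np.degrees(np.arctan2(v[1],v[0])) for v in(d,e)],np.linalg.norm(d),np.linalg.norm(e),np.linalg.norm(r[0]-r[1]))
for name,k in(('t',kt),('s',ks)):
  for yd in(-16,-17,-18,-19,):
    a=np.radians(yd);R=np.array([[np.cos(a),-np.sin(a)],[np.sin(a),np.cos(a)]])
    o=np.mean(k,0)[:2]-R@[-.142,0]
    print(name,yd,o.round(4),'rails in bal',[((q[:2]-o)@R).round(3).tolist() for q in(rt+rs)])
E
```

```text
[[ 0.4987  0.0803  0.056 ]
 [ 0.4756  0.013   0.056 ]
 [ 0.4534 -0.0557  0.056 ]] 
 [[ 0.5008  0.0829  0.056 ]
 [ 0.4763  0.0151  0.056 ]
 [ 0.4547 -0.0532  0.056 ]]
[[ 0.8108 -0.0084  0.251 ]
 [ 0.7581 -0.1727  0.251 ]
 [ 0.5637  0.0775  0.251 ]
 [ 0.5193 -0.0951  0.251 ]]
[[ 0.8069 -0.0074  0.251 ]
 [ 0.7583 -0.1689  0.251 ]
 [ 0.5798  0.0731  0.251 ]
 [ 0.5283 -0.0913  0.251 ]]
keyyaw -18.421397360592884 0.14334043390176857
keyyaw -18.697923758154 0.14367480891466652
rail yaw [np.float64(-19.179346887749748), np.float64(-17.98945364393987)] 0.2615761365639653 0.25108481490932 0.1725122823211053
rail yaw [np.float64(-19.508801746112553), np.float64(-18.637329066522717)] 0.2409672217392975 0.24279267603042834 0.1686427622162295
t -16 [ 0.6124 -0.0266] rails in bal [[0.186, 0.072], [0.18, -0.1], [-0.076, 0.087], [-0.071, -0.091], [0.182, 0.072], [0.179, -0.097], [-0.059, 0.087], [-0.063, -0.085]]
t -17 [ 0.6117 -0.029 ] rails in bal [[0.184, 0.078], [0.182, -0.095], [-0.077, 0.088], [-0.069, -0.09], [0.18, 0.078], [0.181, -0.091], [-0.06, 0.088], [-0.062, -0.084]]
t -18 [ 0.611  -0.0
[... 314 characters left out ...]
 -0.081]]
s -16 [ 0.6138 -0.0242] rails in bal [[0.185, 0.07], [0.18, -0.103], [-0.076, 0.084], [-0.071, -0.094], [0.181, 0.069], [0.179, -0.099], [-0.059, 0.084], [-0.064, -0.088]]
s -17 [ 0.6131 -0.0266] rails in bal [[0.184, 0.075], [0.181, -0.097], [-0.078, 0.085], [-0.07, -0.093], [0.18, 0.075], [0.181, -0.094], [-0.061, 0.086], [-0.062, -0.087]]
s -18 [ 0.6123 -0.029 ] rails in bal [[0.182, 0.081], [0.183, -0.092], [-0.079, 0.086], [-0.068, -0.092], [0.178, 0.081], [0.182, -0.088], [-0.062, 0.087], [-0.061, -0.085]]
s -19 [ 0.6115 -0.0313] rails in bal [[0.181, 0.087], [0.185, -0.086], [-0.081, 0.087], [-0.066, -0.09], [0.177, 0.086], [0.184, -0.082], [-0.064, 0.088], [-0.059, -0.084]]
```

```bash
cat >> geo.py <<'E'
a=np.radians(-18.5);R2=np.array([[np.cos(a),-np.sin(a)],[np.sin(a),np.cos(a)]]);O=np.array([.6113,-.031])
w2b=lambda p:(np.asarray(p)[:2]-O)@R2
b2w=lambda x,y:O+R2@[x,y]
E
python3 - <<'E'
from geo import *
print('top',w2b(ray('top',T(228,299),.2715)),w2b(ray('side',S(619,97),.2715)))
print('left',[w2b(ray('top',T(88,243),z)).round(3) for z in(.235,.205)])
print('right',[w2b(ray('top',T(370,355),z)).round(3) for z in(.235,.205)],w2b(ray('side',S(567,178),.235)))
print('bottle',ray('top',(280,132),.19),ray('side',(400,167),.19),'jar',ray('top',(262,183),.06))
for p in[(-.045,.122),(.06,.122)]:print(p,b2w(*p))
from cell import ctrl
E=ctrl.sense()['eef_rot'];print(np.degrees(np.arctan2(E[1,0],E[0,0])))
E
```

```text
top [-0.0012317  -0.00022525] [-0.00124878  0.00029997]
left [array([0.011, 0.108]), array([0.016, 0.11 ])]
right [array([-0.002, -0.11 ]), array([ 0.002, -0.114])] [ 0.00319362 -0.1066256 ]
bottle [0.7228417  0.16042955 0.19      ] [0.72426998 0.17604929 0.19      ] jar [0.60170783 0.22349868 0.06      ]
(-0.045, 0.122) [0.6073366 0.0989742]
(0.06, 0.122) [0.70691059 0.06565721]
159.66788694438878
```

The grips sit at balance x ≈ 0.012 (left), -0.001 (top) and 0.001 (right). I'll start with the left panel: shut the fingers, lift, and go over behind its grip.

```bash
cat > st.py <<'E'
from geo import *
from cell import ctrl
s=ctrl.sense();E=s['eef_rot'];print(round(s['time'],2),'bal',w2b(s['tool_pos']).round(4),'z',round(s['tool_pos'][2],4),'yaw',np.degrees(np.arctan2(E[1,0],E[0,0])).round(2),'F(bal)',(np.array(s['contact_force'])[:2]@R2).round(2),np.round(s['contact_force'][2],2),'w',round(s['width'],4),'tilt',E[:,2].round(3),'q',np.round(s['joints'],0))
E
python3 -m jog '0 0 -0.033 -1.83; 0 0 -0.033 0; 0 0 -0.033 0; -0.0367 -0.0139 0 0; -0.0367 -0.0139 0 0; -0.0367 -0.0139 0 0; -0.0367 -0.0139 0 0; -0.0367 -0.0139 0 0; -0.0367 -0.0139 0 0; -0.0367 -0.0139 0 0; -0.0367 -0.0139 0 0; -0.0367 -0.0139 0 0; -0.0367 -0.0139 0 0; -0.0367 -0.0139 0 0; -0.0367 -0.0139 0 0; -0.0367 -0.0139 0 0; -0.0367 -0.0139 0 0; -0.0367 -0.0139 0 0; -0.0367 -0.0139 0 0; 0 0 0 0' 0 20 && python3 st.py
```

```text
time: 1.77
tool_pos: [0.6733, 0.0898, 0.3264]
eef_rot: [[-0.946, 0.323, -0.001], [0.323, 0.946, -0.003], [0.0, -0.003, -1.0]]
contact_force: [-0.6, 0.4, -0.3]
width: 0.0003
1.77 bal [0.0205 0.1342] z 0.3264 yaw 161.16 F(bal) [-0.67  0.19] -0.25 w 0.0003 tilt [-0.001 -0.003 -1.   ] q [ 8. 31. 32. 91. -0. 27.]
```

```bash
python3 -m jog '-0.011 -0.004 0 0; -0.012 -0.004 0 0; -0.012 -0.003 0 0; 0 0 0 0; 0 0 0 0' >/dev/null && python3 st.py; python3 - <<'E'
from cell import ctrl,cams
import cv2
for n in('wrist',):cv2.imwrite('pics/w1.png',cams.get_image(n)[:,:,::-1])
E
```

```text
2.18 bal [0.0493 0.1266] z 0.3292 yaw 161.46 F(bal) [0.31 0.16] -0.22 w 0.0001 tilt [-0.002  0.    -1.   ] q [ 6. 35. 38. 94.  0. 25.]
```

View pics/w1.png

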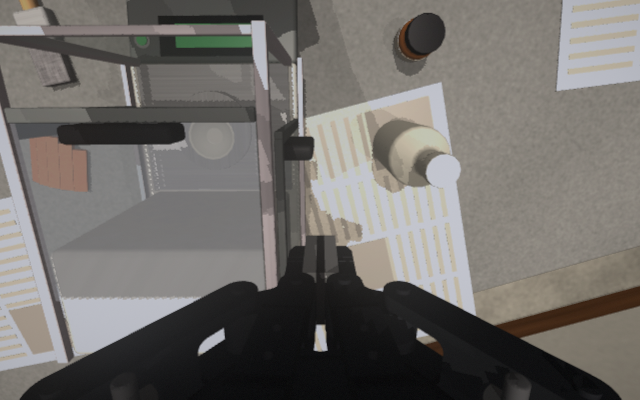

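The picture shows the left bar at (299,149), the top grip bar at (121,134) and the bottle's cap at (442,168). The fingertips at (320,240) stand clear of the rail and behind the bar.

```bash
cat >> geo.py <<'E'
def wray(s,uv,z):
    w=cams.camera_params('wrist');M=w['T_tool_cam'];E=np.array(s['eef_rot']);p=np.array(s['tool_pos'])
    c=p+E@M[:3,3];d=E@M[:3,:3]@np.linalg.solve(w['mtx'],[*uv,1]);return c+d*(z-c[2])/d[2]
E
python3 - <<'E'
from geo import *
from cell import ctrl
s=ctrl.sense()
for n,uv,z in(('left bar tip top',(312,148),.235),('left rear',(300,160),.235),('top',(121,131),.2715),('top right end',(184,130),.2715),('topleft end',(57,132),.2715),('bottle',(442,168),.19),('rail outer',(268,150),.251)):print(n,w2b(wray(s,uv,z)).round(4))
E
```

```text
left bar tip top [0.0109 0.122 ]
left rear [0.0197 0.1132]
top [-0.0044  0.008 ]
top right end [-0.005  0.046]
topleft end [-0.0038 -0.0307]
bottle [0.0347 0.2342]
rail outer [0.01   0.0927]
```

```bash
python3 -m jog '0 -0.0025 0.03 0; 0 0 0.03 0; 0 0 0.03 0; 0 0 0.021 0; 0 0 0 0; 0 0 0 0' >/dev/null && python3 st.py; python3 -m jog '0.006 0 0 0; 0.006 0 0 0; 0.004 0 0 0; 0.004 0 0 0; 0.004 0 0 0; 0.004 0 0 0; 0.004 0 0 0; 0.004 0 0 0; 0.004 0 0 0; 0 0 0 0' >/dev/null && python3 st.py
```

```text
2.73 bal [0.0476 0.1243] z 0.2187 yaw 161.55 F(bal) [-0.29 -0.56] 0.99 w 0.0001 tilt [-0.003 -0.    -1.   ] q [ 6. 33. 20. 77.  0. 24.]
3.57 bal [0.0083 0.1242] z 0.2193 yaw 161.52 F(bal) [-0.5   0.56] -0.16 w 0.0001 tilt [-0.001  0.    -1.   ] q [ 7. 29. 13. 73.  0. 26.]
```

```bash
python3 -m jog '0.004 0 0 0; 0.004 0 0 0; 0.004 0 0 0; 0.004 0 0 0; 0.004 0 0 0' >/dev/null && python3 st.py; python3 -m jog '0.004 0 0 0; 0.004 0 0 0; 0.003 0 0 0;0.002 0 0 0' >/dev/null && python3 st.py;  python3 -m jog '0.002 0 0 0; 0.002 0 0 0' >/dev/null && python3 st.py
```

```text
3.98 bal [-0.0111  0.1241] z 0.219 yaw 161.5 F(bal) [ 1.33 -1.06] -1.72 w 0.0 tilt [-0.001 -0.    -1.   ] q [ 8. 27.  9. 72. -0. 27.]
4.32 bal [-0.0242  0.1242] z 0.2193 yaw 161.51 F(bal) [ 1.26 -0.66] -0.93 w -0.0002 tilt [-0. -0. -1.] q [ 9. 26.  7. 71.  0. 27.]
4.48 bal [-0.0277  0.1242] z 0.2193 yaw 161.5 F(bal) [ 1.49 -0.72] -1.07 w 0.0001 tilt [ 0. -0. -1.] q [ 9. 26.  7. 71. -0. 27.]
```

```bash
for i in 1 2; do :; done; python3 -m jog '0.0015 0 0 0; 0.0015 0 0 0' >/dev/null && python3 st.py;  python3 -m jog '0.001 0 0 0; 0 0 0 0' >/dev/null && python3 st.py; python3 -m jog '0.001 0 0 0; 0 0 0 0' >/dev/null && python3 st.py; python3 -m jog '0.001 0 0 0; 0 0 0 0' >/dev/null && python3 st.py
```

```text
4.65 bal [-0.0307  0.1243] z 0.2193 yaw 161.5 F(bal) [0.91 0.5 ] -0.38 w -0.0 tilt [ 0. -0. -1.] q [ 9. 26.  6. 71. -0. 27.]
4.82 bal [-0.0319  0.1243] z 0.2193 yaw 161.5 F(bal) [0.52 0.07] 0.44 w 0.0003 tilt [-0.  0. -1.] q [ 9. 25.  6. 71.  0. 27.]
4.98 bal [-0.0319  0.1243] z 0.2194 yaw 161.49 F(bal) [ 2.67 -1.1 ] -0.65 w -0.0002 tilt [ 0.001 -0.    -1.   ] q [ 9. 25.  6. 71. -0. 27.]
5.15 bal [-0.032   0.1244] z 0.2195 yaw 161.48 F(bal) [ 5.46 -0.37] -1.49 w -0.0002 tilt [ 0.003 -0.001 -1.   ] q [ 9. 25.  6. 71. -0. 27.]
```

Left is shut: it stopped at the expected place and the force rose to 5.5 N. Top panel next.

```bash
python3 -m jog '-0.006 0 0 0; -0.004 0 -0.02 0; 0 0 -0.03 0; 0 0 -0.03 0; 0 0 -0.025 0; -0.01 -0.024 0 0; -0.01 -0.025 0 0; -0.01 -0.025 0 0; -0.01 -0.025 0 0; -0.01 -0.025 0 0; -0.007 0 0 0; 0 0 0 0; 0 0 0 0' >/dev/null && python3 st.py; python3 - <<'E'
from cell import ctrl,cams
import cv2
for n in('wrist',):cv2.imwrite('pics/w2.png',cams.get_image(n)[:,:,::-1])
E
```

```text
6.23 bal [0.0332 0.0006] z 0.3239 yaw 161.48 F(bal) [-0.19 -0.59] 0.21 w 0.0001 tilt [-0.001  0.001 -1.   ] q [-4. 27. 24. 87.  0. 15.]
```

View pics/w2.png

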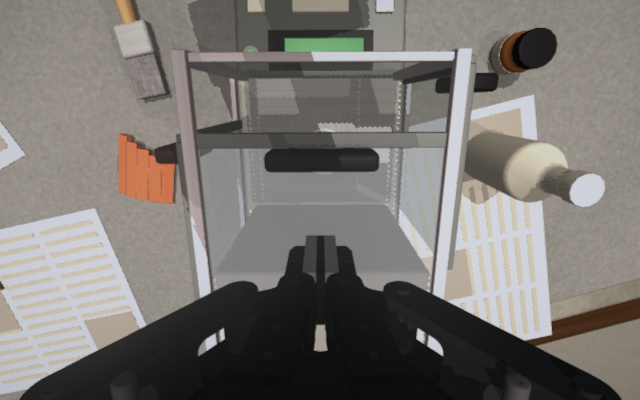

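The left grip is now forward at (466,83). The top grip is at (321,160), centred ahead of the fingertips, and the right grip is at (167,155).

```bash
python3 -m jog '0 0 0.03 0; 0 0 0.025 0; 0 0 0.0105 0; 0 0 0 0;0 0 0 0' >/dev/null && python3 st.py;  python3 -m jog '0.005 0 0 0; 0.005 0 0 0; 0.004 0 0 0; 0.004 0 0 0; 0.004 0 0 0; 0.004 0 0 0; 0.004 0 0 0; 0.004 0 0 0' >/dev/null && python3 st.py; python3 -m jog '0.004 0 0 0; 0.004 0 0 0; 0.004 0 0 0; 0.004 0 0 0; 0.003 0 0 0; 0.002 0 0 0;0 0 0 0' >/dev/null && python3 st.py
```

```text
6.7 bal [0.0323 0.0013] z 0.2585 yaw 161.6 F(bal) [ 0.49 -0.82] 0.58 w -0.0002 tilt [-0.002  0.    -1.   ] q [-4. 27. 14. 77.  0. 15.]
7.37 bal [-0.0007  0.0002] z 0.2591 yaw 161.5 F(bal) [1.77 0.36] 1.97 w 0.0001 tilt [ 0.001 -0.    -1.   ] q [-3. 23.  8. 75. -0. 16.]
7.95 bal [-0.0224  0.0002] z 0.2587 yaw 161.51 F(bal) [-0.4   0.49] -0.6 w 0.0 tilt [-0.001  0.    -1.   ] q [-2. 21.  5. 74.  0. 16.]
```

```bash
python3 -m jog '0.0015 0 0 0; 0.0015 0 0 0; 0 0 0 0' >/dev/null && python3 st.py;  python3 -m jog '0.001 0 0 0; 0 0 0 0' >/dev/null && python3 st.py; python3 -m jog '0.001 0 0 0; 0 0 0 0' >/dev/null && python3 st.py; python3 -m jog '0.001 0 0 0; 0 0 0 0' >/dev/null && python3 st.py
```

```text
8.2 bal [-0.0249  0.0003] z 0.2586 yaw 161.5 F(bal) [ 0.78 -0.4 ] 0.05 w -0.0001 tilt [-0.001  0.    -1.   ] q [-2. 21.  5. 74.  0. 16.]
8.37 bal [-0.0258  0.0003] z 0.2586 yaw 161.5 F(bal) [ 0.92 -1.29] -0.05 w 0.0002 tilt [-0.  0. -1.] q [-2. 21.  5. 74.  0. 16.]
8.53 bal [-0.0264  0.0003] z 0.2587 yaw 161.5 F(bal) [2.7  0.02] -0.72 w -0.0002 tilt [ 0. -0. -1.] q [-2. 21.  4. 74. -0. 16.]
8.7 bal [-0.0264  0.0003] z 0.2588 yaw 161.49 F(bal) [ 4.68 -0.06] -2.78 w -0.0003 tilt [ 0.002 -0.001 -1.   ] q [-2. 20.  4. 74. -0. 16.]
```

Top is shut: stop at -0.026, force 4.7 N. Now the right panel.

```bash
python3 -m jog '-0.006 0 0 0; -0.004 0 -0.02 0; 0 0 -0.03 0; 0 0 -0.02 0; -0.01 -0.024 0 0; -0.01 -0.025 0 0; -0.01 -0.025 0 0; -0.01 -0.025 0 0; -0.01 -0.024 0 0; -0.004 0 0 0; 0 0 0 0; 0 0 0 0' >/dev/null && python3 st.py;  python3 - <<'E'
from cell import ctrl,cams
import cv2
for n in('wrist',):cv2.imwrite('pics/w3.png',cams.get_image(n)[:,:,::-1])
E
```

```text
9.7 bal [ 0.0359 -0.1223] z 0.3285 yaw 161.5 F(bal) [-0.22  0.56] 0.03 w -0.0002 tilt [-0.001  0.001 -1.   ] q [-15.  25.  21.  87.   0.   4.]
```

View pics/w3.png

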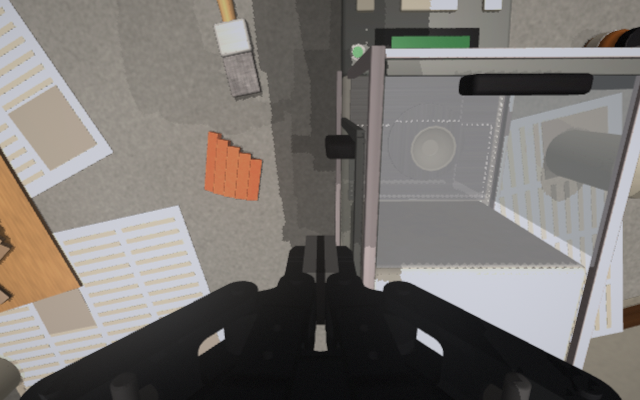

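The right bar is at (340,147), ahead of the tips, with a clear way down. The top panel is forward, its grip at (525,84).

```bash
python3 -m jog '0 -0.001 0.03 0; 0 0 0.03 0; 0 0 0.03 0; 0 0 0.020 0; 0 0 0 0;0 0 0 0' >/dev/null && python3 st.py;  python3 -m jog '0.005 0 0 0; 0.005 0 0 0; 0.004 0 0 0; 0.004 0 0 0; 0.004 0 0 0; 0.004 0 0 0; 0.004 0 0 0; 0.004 0 0 0' >/dev/null && python3 st.py; python3 -m jog '0.004 0 0 0; 0.004 0 0 0; 0.004 0 0 0; 0.004 0 0 0; 0.004 0 0 0; 0.003 0 0 0; 0.002 0 0 0; 0.002 0 0 0;0 0 0 0' >/dev/null && python3 st.py
```

```text
10.25 bal [ 0.035  -0.1226] z 0.2182 yaw 161.6 F(bal) [0.78 0.55] 1.39 w 0.0004 tilt [-0.003  0.001 -1.   ] q [-15.  25.   6.  71.   0.   4.]
10.92 bal [ 0.0025 -0.1238] z 0.2192 yaw 161.49 F(bal) [1.39 1.  ] 1.04 w -0.0 tilt [ 0.001 -0.    -1.   ] q [-15.  22.   1.  69.   0.   4.]
11.67 bal [-0.0252 -0.1238] z 0.2187 yaw 161.5 F(bal) [ 0.02 -0.8 ] -0.37 w -0.0001 tilt [-0.001  0.    -1.   ] q [-14.  19.  -4.  67.  -0.   4.]
```

```bash
python3 -m jog '0.0015 0 0 0; 0.0015 0 0 0; 0.001 0 0 0; 0 0 0 0' >/dev/null && python3 st.py;  python3 -m jog '0.001 0 0 0; 0 0 0 0' >/dev/null && python3 st.py; python3 -m jog '0.001 0 0 0; 0 0 0 0' >/dev/null && python3 st.py; python3 -m jog '0.001 0 0 0; 0 0 0 0' >/dev/null && python3 st.py
```

```text
12.0 bal [-0.0289 -0.1238] z 0.2187 yaw 161.5 F(bal) [-0.26  0.62] -0.7 w 0.0004 tilt [-0.001  0.    -1.   ] q [-14.  19.  -4.  67.  -0.   4.]
12.17 bal [-0.0298 -0.1238] z 0.2187 yaw 161.5 F(bal) [ 0.44 -0.26] -0.89 w -0.0001 tilt [-0.  0. -1.] q [-14.  19.  -4.  67.  -0.   4.]
12.33 bal [-0.0308 -0.1238] z 0.2187 yaw 161.5 F(bal) [ 1.4  -0.31] -1.47 w -0.0004 tilt [-0.  0. -1.] q [-14.  19.  -4.  67.  -0.   4.]
12.5 bal [-0.0311 -0.1238] z 0.2188 yaw 161.5 F(bal) [ 3.  -0.3] -0.72 w 0.0001 tilt [ 0.001 -0.    -1.   ] q [-14.  19.  -5.  67.  -0.   4.]
```

```bash
python3 -m jog '0.001 0 0 0; 0 0 0 0' >/dev/null && python3 st.py; python3 -m jog '-0.006 0 0 0; -0.004 0 -0.02 0; 0 0 -0.03 0; 0 0 -0.03 0; 0 0 -0.03 0; 0.024 0.025 0 0; 0.025 0.025 0 0; 0.025 0.025 0 0; 0.025 0.025 0 0; 0.025 0.024 0 0; 0 0 0 0; 0 0 0.03 0;0 0 0.03 0;0 0 0.03 0; 0 0 0.03 0; 0 0 0.03 0;0 0 0.03 0;0 0 0.02 0;0 0 0 0;0 0 0 0' >/dev/null && python3 st.py;  python3 - <<'E'
from cell import ctrl,cams
import cv2,numpy as np
a=cams.get_image('wrist')[:,:,::-1];cv2.imwrite('pics/w4.png',a)
b=cams.get_image('top')[85:255,290:420,::-1];cv2.imwrite('pics/t4.png',b)
b=cv2.resize(b,None,fx=2.35,fy=2.35);c=np.zeros((400,800,3),np.uint8);c[:,:490]=a[:,80:570];c[:b.shape[0],490:490+b.shape[1]]=b;cv2.imwrite('pics/c4.png',c)
E
```

```text
12.67 bal [-0.0312 -0.1238] z 0.219 yaw 161.49 F(bal) [ 5.64 -0.49] -3.01 w 0.0004 tilt [ 0.003 -0.001 -1.   ] q [-14.  18.  -5.  67.  -0.   4.]
14.33 bal [-0.1478 -0.0003] z 0.1281 yaw 161.49 F(bal) [ 0.33 -0.31] 0.16 w 0.0003 tilt [-0.004 -0.    -1.   ] q [  2.  14. -26.  51.   0.  20.]
```

View pics/c4.png

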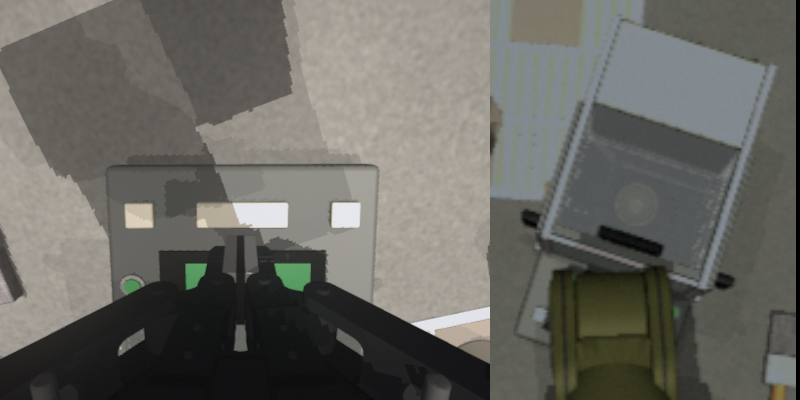

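All three panels look shut in the top view, with the dish on the pan. In the wrist view the tare key spans columns 277-368 and rows 203-228, centre (322,215).

```bash
python3 - <<'E'
from geo import *
from cell import ctrl
s=ctrl.sense()
for uv in((322.5,215),(277,215),(368,215),(218.5,215),(425,215),(322,203),(322,228)):print(uv,w2b(wray(s,uv,.056)).round(4))
E
```

```text
(322.5, 215) [-0.1393  0.0032]
(277, 215) [-0.1393 -0.0286]
(368, 215) [-0.1394  0.035 ]
(218.5, 215) [-0.1393 -0.0694]
(425, 215) [-0.1394  0.0748]
(322, 203) [-0.1481  0.0028]
(322, 228) [-0.1296  0.0029]
```

```bash
python3 -m jog '-0.004 0.002 0.02 0; 0 0 0.02 0; 0 0 0.014 0; 0 0 0.008 0; 0 0 0 0;0 0 0 0' >/dev/null && python3 st.py; python3 -m jog '0 0 0.003 0; 0 0 0.001 0;0 0 0 0;0 0 0 0' >/dev/null && python3 st.py
```

```text
14.93 bal [-0.1418  0.0025] z 0.0678 yaw 161.5 F(bal) [ 0.07 -0.4 ] 0.41 w -0.0 tilt [ 0.001  0.    -1.   ] q [  2.  18. -30.  42.   0.  20.]
15.27 bal [-0.1422  0.0024] z 0.0633 yaw 161.5 F(bal) [ 0.96 -0.18] -0.34 w -0.0002 tilt [ 0.001  0.    -1.   ] q [  2.  18. -31.  41.  -0.  20.]
```

```bash
python3 -m jog '0 0 0.002 0; 0 0 0.002 0;0 0 0.001 0;0 0 0 0; 0 0 0 0' >/dev/null && python3 st.py; for z in 1 ; do :; done; python3 -m jog '0 0 0.001 0;0 0 0 0; 0 0 0 0' >/dev/null && python3 st.py;python3 -m jog '0 0 0.001 0;0 0 0 0; 0 0 0 0' >/dev/null && python3 st.py
```

```text
15.68 bal [-0.1427  0.0022] z 0.0576 yaw 161.5 F(bal) [-0.84 -0.36] -0.27 w -0.0002 tilt [-0. -0. -1.] q [  2.  19. -31.  40.   0.  20.]
15.93 bal [-0.1425  0.0023] z 0.0569 yaw 161.5 F(bal) [ 0.53 -0.25] 0.92 w 0.0002 tilt [ 0.  0. -1.] q [  2.  19. -31.  40.   0.  20.]
16.18 bal [-0.1424  0.0023] z 0.0559 yaw 161.5 F(bal) [0.62 0.14] 1.42 w 0.0 tilt [ 0. -0. -1.] q [  2.  19. -31.  40.  -0.  20.]
```

```bash
python3 -m jog '0 0 0.001 0;0 0 0 0; 0 0 0 0' >/dev/null && python3 st.py; python3 -m jog '0 0 0.001 0;0 0 0 0; 0 0 0 0' >/dev/null && python3 st.py;python3 -m jog '0 0 0.0007 0;0 0 0 0; 0 0 0 0' >/dev/null && python3 st.py
```

```text
16.43 bal [-0.1422  0.0023] z 0.0549 yaw 161.5 F(bal) [ 0.98 -0.82] 2.34 w -0.0002 tilt [ 0.001 -0.    -1.   ] q [  2.  19. -31.  40.  -0.  20.]
16.68 bal [-0.1421  0.0023] z 0.054 yaw 161.5 F(bal) [ 0.31 -0.69] 3.71 w 0.0 tilt [ 0.001 -0.    -1.   ] q [  2.  19. -31.  39.  -0.  20.]
16.93 bal [-0.1421  0.0024] z 0.0533 yaw 161.5 F(bal) [ 2.66 -0.37] 4.5 w -0.0002 tilt [ 0.001 -0.    -1.   ] q [  2.  19. -32.  39.  -0.  20.]
```

```bash
python3 -m jog '0 0 0.0007 0;0 0 0 0; 0 0 0 0' >/dev/null && python3 st.py; python3 -m jog '0 0 -0.003 0;0 0 -0.005 0; 0 0 -0.015 0; 0 0 -0.03 0; 0.03 0 -0.03 0; 0.04 0 -0.02 0; 0.04 0 0 0; 0.04 0 0 0; 0.04 0 0 0;0 0 0 0;0 0 0 0;0 0 0 0' >/dev/null && python3 st.py; python3 - <<'E'
from cell import ctrl,cams
import cv2,numpy as np
a=cams.get_image('wrist')[:,:,::-1]
b=cams.get_image('top')[85:255,250:450,::-1];s=cams.get_image('side')[150:350,210:430,::-1]
b=cv2.resize(b,None,fx=2,fy=2,interpolation=2);s=cv2.resize(s,None,fx=1.8,fy=1.3*1.385,interpolation=2)
c=np.zeros((600,800,3),np.uint8);c[:340,:400]=b;c[:s.shape[0],400:400+s.shape[1]]=s;c[360:,:400]=cv2.resize(a,(400,250))[:240];cv2.imwrite('pics/c5.png',c)
E
```

```text
17.18 bal [-0.142   0.0024] z 0.0529 yaw 161.5 F(bal) [ 0.66 -1.22] 6.44 w 0.0002 tilt [ 0.001 -0.    -1.   ] q [  2.  19. -32.  39.  -0.  20.]
18.18 bal [-0.3295  0.0024] z 0.1536 yaw 161.55 F(bal) [-0.25  0.85] 0.55 w 0.0002 tilt [ 0.  0. -1.] q [ 14.  -3. -41.  52.   0.  33.]
```

View pics/c5.png

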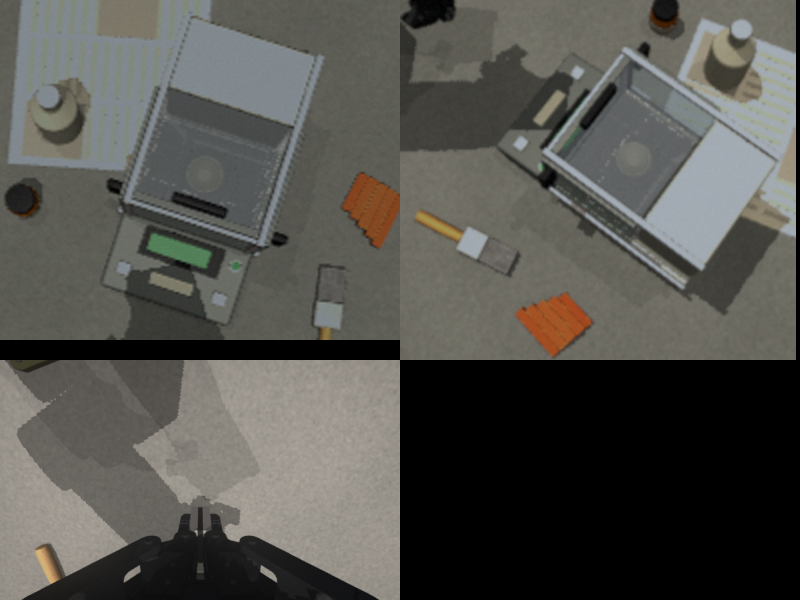

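The final views show all three grips at the front: top (200,205), left (115,187), right (280,239). The dish is on the pan at (205,172), and the bottle, jar, brush and sherd look untouched. One numeric check, then I hand in.

```bash
python3 - <<'E'
from geo import *
from cell import ctrl
U=lambda x,y:(250+x/2-.25,85+y/2-.25)
for n,p,z,e in(('top',(200,204),.2715,-.045),('left',(114,187),.22,-.05),('right',(280,239),.22,-.05)):print(n,w2b(ray('top',U(*p),z)).round(4),e)
print(ctrl.job_done())
E
```

```text
top [-0.0441 -0.0013] -0.045
left [-0.0522  0.1087] -0.05
right [-0.0488 -0.1127] -0.05
the job is handed in; nothing more can be done
None
```

The job is done and handed in at about 18 s of the 61 s allowed. With closed fingertips I pushed the left, top and right panels shut, then pressed only the tare key and moved the arm clear.

- **Panels:** each one stopped against its end stop within 2 mm of the expected place, and the force rose to about 5 N (4.7–5.6 N). In the last top picture the grips measured x = -44 mm (top, shut is -45), -52 mm (left, shut is -50) and -49 mm (right, shut is -50), which is within measuring error.
- **Tare key:** I pressed it about 4 mm, up to 6.4 N, where fully down takes about 3.5 N, then released it. There is no direct reading of the key's travel, so both the press and the spring-back are judged from height, force and the picture.
- **Surroundings:** the last pictures show the dish on the pan and the bottle, jar, brush and sherd in place, judged by eye. No check failed or disagreed beyond 2–3 mm of measuring scatter, except one rough early reading of the top grip, 8 mm off sideways, which a closer look showed to be centred.

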